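# Put the pet trimmer away in its foam-lined case

### The job

Lift the cordless pet trimmer out of its charging stand and lay it down flat on the bench, letting go of it without letting it topple or drop. Then take it again across its middle and press it, one of its two broad faces up, fully home and level into the foam cutout of the case, and let go. Leave the tin, bowl, mitt and toothbrush where they are.

Things in the scene. Friction and masses are not known exactly. Their poses are not given: they have to be found in the camera images.
- trimmer: Loose white pet trimmer, a bar 148 mm long, about 240 g, at the start upright in the stand, blades up. Origin: centre of its flat foot end. z runs along it from foot to blades, y across its width (44 mm), x through its thickness (34 mm). The two broad faces look along +x and -x (a grey switch on -x). A plain 34 x 44 mm block up to z = 132 mm, then a thinner 24 x 40 mm steel blade head.
- trimmer_mid (a point): Point on the trimmer's long axis half-way along it, 74 mm from the foot end, near its centre of mass; axes as the trimmer's. 17 mm above the surface when the trimmer lies on a broad face.
- stand: Fixed grey charging stand, 28 mm high, 85 mm (its x) x 95 mm (its y) at the foot. Origin: centre of its underside, z up. The trimmer's x and y axes are along the stand's. It may be on the robot's left or right, the case on the other side; the bench between them is free.
- stand_pocket (a point): Centre of the floor of the stand's open pocket, 12 mm above the bench. The pocket is 38 mm (x) x 48 mm (y), 16 mm deep, and holds the trimmer's foot loosely.
- case: Fixed black kit case without a lid, 204 mm (its x) x 136 mm (its y), rim 48 mm high, filled with grey foam whose top is 46 mm above the bench. Origin: centre of its underside, z up. The trimmer goes along the case's x, either end either way round, either broad face up; fully home, its upper face is 4 mm above the foam (50 mm above the bench).
- case_seat (a point): Centre of the floor of the foam cutout, 16 mm above the bench, axes as the case's. The cutout is 156 mm long (x), 56 mm wide (y), 30 mm deep. At mid-length, finger bays 40 mm long (x) and as deep widen it to 104 mm (y): fingers holding the trimmer across its middle can go down with it and open there. Fully home, trimmer_mid is 17 mm above this point.
- case_mouth (a point): Centre of the cutout's mouth, 30 mm above case_seat. Four springy foam ribs as high as the foam, rounded on top (7 mm radius), two on each side, 22 to 56 mm from mid-length, narrow the cutout to 41 mm: the 44 mm wide trimmer must be pressed in (about 10 to 17 N) and is then held.
- tin: Bystander: closed round aluminium tin of paw balm with a twist cap, 72 mm across, 32 mm high, origin at the centre of its underside.
- bowl: Bystander: stainless steel bowl, 150 mm across, 55 mm high, origin at the centre of its underside.
- mitt: Bystander: flat black hard-silicone grooming mitt with nubs, 130 mm (its y) x 108 mm (its x), about 25 mm high, origin at its underside.
- toothbrush: Bystander: orange silicone finger toothbrush, a thimble 24 mm across and 60 mm high standing on its open end, origin at the centre of its underside.
Not all that is in view belongs to the job. What is shaped like the case but pink or yellow is not meant. Several things have the shape of the trimmer; the one meant has the colours described above.

How it is judged:
On the way:
1. the trimmer lies flat on the bench, let go and at rest (height (world z) of trimmer_mid below 0.027 m and angle between trimmer's own z axis and vertical between 1.47 and 1.67 rad and contact force between the fingers and trimmer below 0.1 N and linear speed of trimmer below 0.02 m/s), for 0.2 s.
At the end, for the whole second after the job is handed in: The trimmer lies still in the case's cutout, along it within 0.07 rad (either way round), a broad face up within 0.1 rad, its middle within 8 mm of the middle of the cutout and no more than 3.5 mm above its fully home height (z of trimmer_mid in the frame of case_seat between 0.012 and 0.0205 m and horizontal distance between trimmer_mid and case_seat below 0.008 m and angle between the z axis of trimmer and the x axis of case, either way round below 0.07 rad and angle between the x axis of trimmer and the z axis of case, either way round below 0.1 rad and linear speed of trimmer below 0.01 m/s); the robot touches nothing.
It fails at once if the trimmer topples or drops (turns faster than 9 rad/s) (angular speed of trimmer above 9 rad/s).
It fails at once if the tin, bowl, mitt or toothbrush is moved by more than 30 mm (distance of any of tin, bowl, mitt, toothbrush from where it was at the start of the episode above 0.03 m).
It also fails if it takes over 70 s, if anything falls off the work surface, if the arm or the gripper's body presses on something with over 40 N, if the wrist force passes 120 N, or if a joint passes its speed limit or range.

### The arm

A 6-joint arm with a two-finger parallel gripper is mounted at the origin on the work surface. World frame = base frame: x ahead of the robot, y to its left, z up, the work surface at z = 0. Lengths are in m, angles in rad, forces in N, time in s.
With the tool pointing down it reaches from about 0.3 to 0.875 m from the base axis. Payload 6.4 kg.
Tool frame: the origin (TCP) lies midway between the tips of the shut fingers; the grasp point (between the pads) lies tcp_to_grasp behind it (tcp_to_grasp is the distance from the TCP to the grasp point, in m); z points along the fingers, x is the direction in which the jaws open and shut, and the axes are right-handed (so a half turn about z gives the same grasp; the last joint's range is limited). The gripper opens to 88 mm and grips with 3 to 60 N. Pads are 18 mm wide; open, the fingers measure 123 mm over their backs; the gripper's body (75 mm by 187 mm) begins 45 mm behind the grasp point.
Start: joints at [-0.206, 0.181, 1.607, -0, 1.354, -0.206], TCP at [0.575, 0, 0.239] pointing down, gripper open.
Joint ranges: [-2.99, 2.99], [-0.89, 2.07], [0.3, 2.58], [-1.14, 4.28], [0, 2.63], [-3.12, 3.12]. Speed limits (rad/s): [2.57, 2.57, 3.01, 3.14, 3.14, 3.14].

### API

Orientations are given as a unit quaternion [w, x, y, z].
In Python, from rig import * gives the robot as it stands.
- The arm moves only by the shell command python3 -m pendant 'ROWS' [FORCE]. ROWS is JSON, a list of rows, each a list of 5 numbers: the shift along the tool's x, y, z in mm, then the turn about the tool's z in degrees, then the opening, from -1 (shut) to 1 (fully open). A call has 1 to 10 rows; each row is the pose to reach, as a shift and turn from the pose commanded when the call began, along the tool's axes at that moment; what a row does not reach only later rows make up. A row lasts 1/12 s, in which the tool goes at most 41.7 mm and 7.16 degrees, less where a joint would pass 70% of its speed; a pose out of reach is approached as far as the arm can. A call with a gripper value outside its range is refused whole. The fingers move at their own pace and stop on an object; FORCE is the grip in N (left out, the last holds). Time passes only in rows, so rows that repeat a pose let the fingers close. It gives the time, the measured TCP pose, the force and the opening at its end, in the units of the state.
- get_obs(): the state, without advancing time (a new reading comes with each control period).
- get_image(name): name is "scene" or "side" or "wrist"; returns a dict with "color" (400x640x3 uint8, blue, green, red), "mtx" (3x3 intrinsics, pixels), "world_to_cam" (4x4, takes a point from world to camera coordinates). Camera axes: x right, y down, z forward; pixel columns grow to the right and rows downward; lengths in m; the calibration is good to about 2 mm. A picture is of the moment at which its call begins. There is no depth.
- close_job(): hands the job in, once; it reports no verdict.
Trained networks look in the newest picture that a camera, given by its name, has taken for a name from the list of things; names that differ only in an ending like _2 or _b are one class to them, and where a whole thing is asked for, a point or a joint stands for the part that bears it (a point fixed in the world has none). Each returns a list of dicts, best first, with "confidence" (0 to 1); they miss things now and then, are a little off and sometimes report something else, mostly with a low value. They report only what shows in the picture. A call takes as long as a camera call. They do not tell look-alikes from the thing itself.
- search_frame(camera, thing): "xy" ([column, row] in pixels, amid what is visible of it).
- masks_of(camera, thing): "mask" (400x640 bool, what is visible of it) and "xy" ([column, row] in pixels, amid what is visible of it).
- pinpoint(camera, thing): "xy" ([column, row] in pixels: a listed point, or the origin of a listed thing).
The state is a dict: "time": time; "joint_positions": joint angles; "joint_vel": joint speeds; "joint_torque": joint torques, N m; "ee_pos": TCP position; "tcp_rot": TCP orientation; "wrist_force": force on the tool from outside, world axes, zero at the start; "ft_torque": the same for the moment, N m; "grip_width": finger opening in m.
Only numpy, scipy, OpenCV 4.12 (cv2) and the standard library are available. Lean on these libraries where they do the work, as an engineer would, in place of code of your own. Each camera call takes 0.05 s, during which the arm holds its last target. There are 200 camera calls.

## Working session

There is one attempt and no reset: what is moved stays moved. The work goes in short steps, Python scripts to look and compute and a shell command to move; the robot and the scene stay as the last step left them, time stands still between calls to the robot, and variables do not carry over. Pictures are saved under pics/ and viewed, about 8 in all and at most 12, crops included, and the job is handed in when it is done.

```bash
mkdir -p pics; ls; python3 - <<'E'
from rig import *
import cv2,numpy as np
o=get_obs();print(o['time'],o['ee_pos'],o['tcp_rot'],o['grip_width'])
try: print(tcp_to_grasp)
except Exception as e: print(e)
for c in ['scene','side','wrist']:
    im=get_image(c);cv2.imwrite(f'pics/{c}0.png',im['color']);print(c,np.round(im['world_to_cam'],3).tolist(),im['mtx'].tolist())
    for t in ['trimmer','stand','case','stand_pocket','case_mouth']:
        print(c,t,[(np.round(d['xy']).tolist(),round(d['confidence'],2)) for d in pinpoint(c,t)][:5])
E
```

```text
pics
0.0 [5.74491494e-01 1.33384571e-04 2.37840007e-01] [-1.66988773e-04  9.99999654e-01  3.63524200e-06 -8.14442018e-04] 0.08832376246117725
0.0187
scene [[0.591, 0.806, -0.005, -0.419], [0.498, -0.37, -0.784, -0.117], [-0.634, 0.461, -0.62, 1.422], [0.0, 0.0, 0.0, 1.0]] [[437.80805317723275, 0.0, 322.9591967459659], [0.0, 437.80805317723275, 197.70111337136555], [0.0, 0.0, 1.0]]
scene trimmer [([216.0, 336.0], 0.77), ([200.0, 291.0], 0.62), ([332.0, 331.0], 0.59)]
scene stand [([202.0, 296.0], 0.8), ([418.0, 270.0], 0.3)]
scene case [([354.0, 220.0], 0.85), ([311.0, 166.0], 0.84), ([412.0, 178.0], 0.55)]
scene stand_pocket [([199.0, 292.0], 0.86)]
scene case_mouth [([354.0, 205.0], 0.76), ([317.0, 156.0], 0.67), ([418.0, 161.0], 0.56)]
side [[-0.898, -0.44, -0.017, 0.503], [-0.262, 0.565, -0.783, 0.115], [0.354, -0.699, -0.622, 1.015], [0.0, 0.0, 0.0, 1.0]] [[368.44304416200976, 0.0, 322.7837010862396], [0.0, 368.44304416200976, 201.48502942742485], [0.0, 0.0, 1.0]]
side trimmer [([333.0, 157.0], 0.77), ([358.0, 159.0], 0.57)]
side stand [([360.0, 166.0], 0.87)]
side case [([253.0, 326.0], 0.85), ([296.0, 238.0], 0.79), ([382.0, 291.0], 0.63)]
side stand_pocket [([357.0, 163.0], 0.86)]
side case_mouth [([383.0, 279.0], 0.9), ([250.0, 318.0], 0.88), ([293.0, 230.0], 0.84)]
wrist [[1.0, 0.0, -0.002, -0.575], [0.001, -0.963, 0.268, -0.037], [-0.002, -0.268, -0.963, 0.39], [0.0, 0.0, 0.0, 1.0]] [[304.2618551820485, 0.0, 313.6270275748181], [0.0, 304.2618551820485, 198.96475981439818], [0.0, 0.0, 1.0]]
wrist trimmer [([276.0, 319.0], 0.67)]
wrist stand [([275.0, 312.0], 0.92)]
wrist case []
wrist stand_pocket [([274.0, 320.0], 0.9)]
wrist case_mouth [([274.0, 317.0], 0.7)]
```

```bash
python3 - <<'E'
import cv2,numpy as np
a=[cv2.imread(f'pics/{c}0.png') for c in ['scene','side']]
cv2.imwrite('pics/both.png',cv2.resize(np.vstack(a),(750,938))[:,:] if 0 else a[0])
E
```

```text
(no output)
```

View pics/scene0.png

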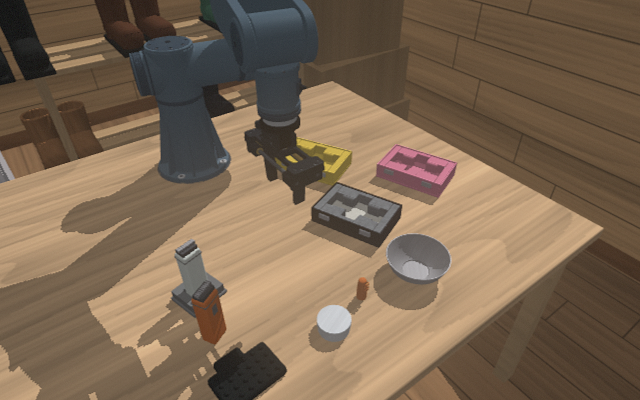

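View pics/side0.png

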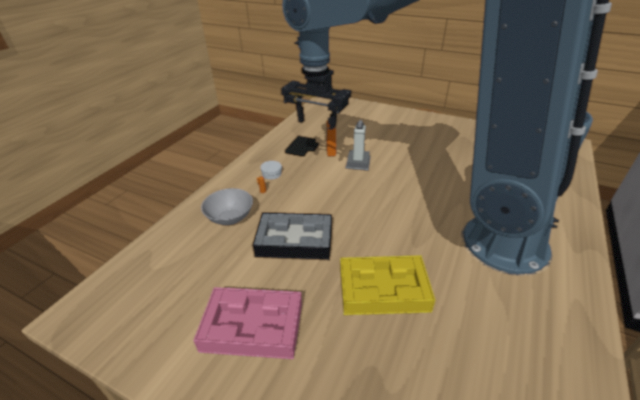

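Candidates for the trimmer are the white one in the stand (scene 190,270; side 359,145) and an orange one standing free (scene 210,315; side 332,142). I choose the white one. The case is the black one (scene 356,212; side 295,235), not the yellow or pink. Next I measure them, with one close crop as a check.

```bash
cat > h.py <<'E'
from rig import *
import cv2,numpy as np
def P(im): return im['mtx']@im['world_to_cam'][:3]
def tri(i1,p1,i2,p2):
    X=cv2.triangulatePoints(P(i1),P(i2),np.array(p1,float).reshape(2,1),np.array(p2,float).reshape(2,1))[:,0];return X[:3]/X[3]
def plane(im,p,z):
    M=im['world_to_cam'];d=M[:3,:3].T@np.linalg.inv(im['mtx'])@np.array([*p,1.]);c=-M[:3,:3].T@M[:3,3]
    return c+d*(z-c[2])/d[2]
def proj(im,X):
    q=P(im)@np.append(X,1);return q[:2]/q[2]
E
python3 - <<'E'
from h import *
S=get_image('scene');D=get_image('side')
r=lambda x:np.round(x,4).tolist()
def near(c,t,g):
    L=pinpoint(c,t);return min(L,key=lambda d:np.hypot(*(np.array(d['xy'])-g)))['xy'] if L else None
for t,g1,g2 in [('trimmer',(200,291),(358,159)),('trimmer_mid',(192,265),(359,145)),('stand',(202,296),(360,166)),('stand_pocket',(199,292),(357,163)),('case',(354,220),(296,238)),('case_mouth',(354,205),(293,230)),('case_seat',(354,215),(295,235)),('tin',(334,322),(271,170)),('bowl',(418,260),(228,208)),('mitt',(247,373),(302,147)),('toothbrush',(363,288),(262,184))]:
    a,b=near('scene',t,g1),near('side',t,g2)
    print(t,a,b,r(tri(S,a,D,b)) if a and b else None)
for nm,c,g1 in [('scene','case',(354,210)),('side','case',(296,238)),('scene','stand',(200,292))]:
    L=masks_of(nm,c);m=min(L,key=lambda d:np.hypot(*(np.array(d['xy'])-g1)))['mask'].astype(np.uint8)
    h=cv2.convexHull(np.vstack(cv2.findContours(m,0,2)[0]))
    q=cv2.approxPolyDP(h,3,True)[:,0];I=S if nm=='scene' else D
    for p in q: print(nm,c,p,'z=.048/.028',r(plane(I,p,.048 if c=='case' else .028)),'z0',r(plane(I,p,0)))
def crop(im,x,y,w,h,k): return cv2.resize(im[y:y+h,x:x+w],None,fx=k,fy=k,interpolation=cv2.INTER_CUBIC)
cv2.imwrite('pics/c1.png',np.vstack([np.hstack([crop(S['color'],155,225,90,130,2.2*1),crop(S['color'],300,170,120,85,2.2*1.53)[:286]])]))
E
```

```text
trimmer [200.9, 290.0] [358.1, 160.3] [0.5202, -0.2059, 0.0131]
trimmer_mid [194.0, 270.8] [360.4, 141.7] [0.5209, -0.2114, 0.0836]
stand [198.1, 295.6] [357.2, 166.4] [0.5173, -0.2106, -0.0102]
stand_pocket [200.1, 294.0] [356.5, 161.5] [0.5254, -0.2099, 0.0059]
case [353.2, 216.4] [293.5, 239.3] [0.5289, 0.2379, 0.0081]
case_mouth [355.4, 204.8] [291.2, 229.0] [0.5314, 0.2412, 0.0489]
case_seat [353.3, 214.6] [294.6, 239.5] [0.5249, 0.2405, 0.0107]
tin [335.2, 328.2] [270.3, 170.8] [0.7785, -0.0215, 0.0084]
bowl [419.5, 271.2] None None
mitt [246.7, 380.2] [297.9, 149.2] [0.769, -0.2195, -0.0039]
toothbrush [360.3, 294.9] [264.9, 193.3] [0.7346, 0.084, -0.0046]
scene case [350 151] z=.048/.028 [0.3107, 0.3969, 0.048] z0 [0.2526, 0.4461, 0.0]
scene case [348 165] z=.048/.028 [0.3681, 0.3427, 0.048] z0 [0.3137, 0.3884, 0.0]
scene case [330 184] z=.048/.028 [0.4125, 0.2416, 0.048] z0 [0.3609, 0.2807, 0.0]
scene case [276 161] z=.048/.028 [0.2202, 0.1802, 0.048] z0 [0.1561, 0.2153, 0.0]
scene case [298 137] z=.048/.028 [0.1411, 0.3135, 0.048] z0 [0.0719, 0.3573, 0.0]
side case [261 214
[... 188 characters left out ...]
8, 0.048] z0 [0.4183, 0.258, 0.0]
side case [255 257] z=.048/.028 [0.5662, 0.3729, 0.048] z0 [0.5974, 0.3382, 0.0]
side case [252 243] z=.048/.028 [0.6015, 0.3348, 0.048] z0 [0.6353, 0.2975, 0.0]
scene stand [225 289] z=.048/.028 [0.5643, -0.164, 0.028] z0 [0.5406, -0.1567, 0.0]
scene stand [193 316] z=.048/.028 [0.5901, -0.2502, 0.028] z0 [0.5673, -0.2461, 0.0]
scene stand [172 299] z=.048/.028 [0.5211, -0.269, 0.028] z0 [0.4958, -0.2656, 0.0]
scene stand [172 290] z=.048/.028 [0.497, -0.2597, 0.028] z0 [0.4708, -0.256, 0.0]
scene stand [178 284] z=.048/.028 [0.4885, -0.2425, 0.028] z0 [0.462, -0.2381, 0.0]
scene stand [206 274] z=.048/.028 [0.4983, -0.1793, 0.028] z0 [0.4722, -0.1726, 0.0]
```

View pics/c1.png

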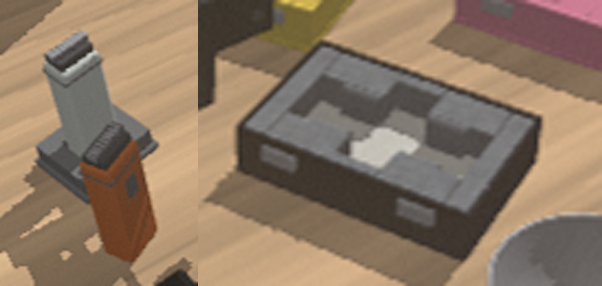

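The crop confirms a white trimmer in the stand, with the orange decoy right next to it (scene foot near 216,336), and the black case. The tool always points down. So I'll grip the trimmer across its width below the top, lift it, and pivot it over its foot edge on the bench. First I need the decoy's position and the stand's yaw.

```bash
python3 - <<'E'
from h import *
S=get_image('scene');D=get_image('side');W=get_image('wrist')
r=lambda x:np.round(x,4).tolist()
print('orange',r(tri(S,(216,336),D,(333,157))))
for t in ['trimmer','trimmer_mid']:
  for d in masks_of('wrist',t)+masks_of('scene',t)+masks_of('side',t): print(t,r(d['xy']),d['mask'].sum(),round(d['confidence'],2))
m=masks_of('wrist','stand')[0]['mask'].astype(np.uint8)
h=cv2.convexHull(np.vstack(cv2.findContours(m,0,2)[0]));q=cv2.approxPolyDP(h,3,True)[:,0]
for p in q: print(p,r(plane(W,p,.028)[:2]),r(plane(W,p,0)[:2]))
c=cv2.resize(W['color'][180:400,160:460],None,fx=2.5,fy=2.5,interpolation=cv2.INTER_CUBIC);cv2.imwrite('pics/w1.png',c)
E
```

```text
orange [0.6311, -0.2266, -0.0133]
trimmer [353.9, 332.9] 1023 0.76
trimmer [269.6, 336.9] 1343 0.72
trimmer [208.8, 312.0] 1408 0.82
trimmer [189.7, 266.6] 1146 0.62
trimmer [331.1, 140.6] 267 0.79
trimmer [361.4, 141.0] 352 0.57
trimmer [356.4, 163.1] 314 0.4
trimmer_mid [268.2, 340.5] 1398 0.7
trimmer_mid [358.7, 335.2] 1069 0.58
trimmer_mid [293.4, 328.4] 801 0.25
trimmer_mid [191.7, 263.9] 1055 0.83
trimmer_mid [209.7, 311.3] 1488 0.69
trimmer_mid [359.6, 139.2] 401 0.73
trimmer_mid [326.2, 140.8] 288 0.6
[311 334] [0.5715, -0.2255] [0.5712, -0.2486]
[306 344] [0.5645, -0.2422] [0.5636, -0.2666]
[288 347] [0.5391, -0.2473] [0.5362, -0.2721]
[250 336] [0.4865, -0.229] [0.4795, -0.2523]
[244 318] [0.4799, -0.1997] [0.4724, -0.2208]
[282 283] [0.5334, -0.1458] [0.5301, -0.1626]
[291 280] [0.5454, -0.1413] [0.543, -0.1578]
```

View pics/w1.png

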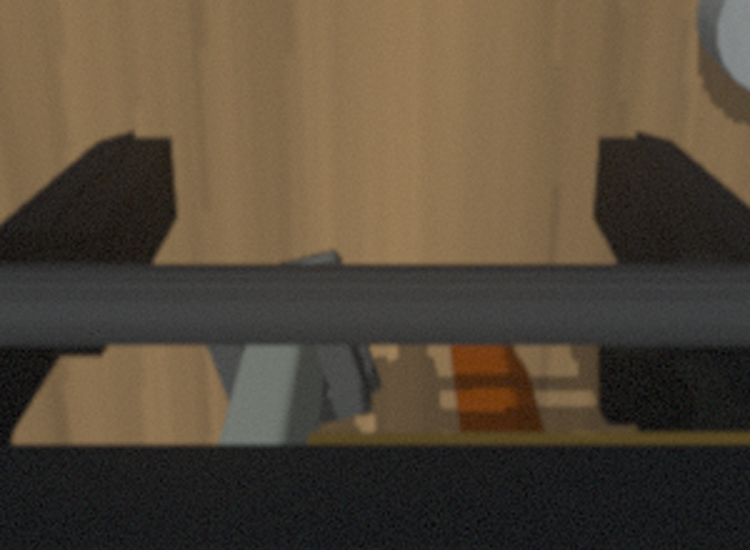

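```bash
python3 -m pendant '[[0,0,-80,20,1],[-53,209,-80,74,1],[-53,209,-80,74,1],[-53,209,-80,74,1],[-53,209,-80,74,1],[-53,209,-80,74,1],[-53,209,-80,74,1],[-53,209,-80,74,1],[-53,209,-80,74,1],[-53,209,-80,74,1]]' 20
python3 -m pendant '[[0,0,0,0,1],[0,0,0,0,1]]'
python3 - <<'E'
from h import *
from scipy.spatial.transform import Rotation as R
W=get_image('wrist');o=get_obs();print(o['time'],o['ee_pos'],np.degrees(np.arctan2(*R.from_quat(o['tcp_rot'],scalar_first=True).as_matrix()[[1,0],0])))
cv2.imwrite('pics/w2.png',W['color'])
for t in ['trimmer','stand','trimmer_mid','stand_pocket']:print(t,[(np.round(d['xy']).tolist(),np.round(plane(W,d['xy'],.012)[:2],3).tolist(),round(d['confidence'],2)) for d in pinpoint('wrist',t)])
E
```

```text
time: 3.58
ee_pos: [0.5218, -0.2097, 0.3188]
tcp_rot: [-0.0, 0.809, -0.588, 0.0]
wrist_force: [-0.4, 0.0, 0.1]
grip_width: 0.0883
time: 3.75
ee_pos: [0.522, -0.209, 0.3187]
tcp_rot: [0.0, 0.812, -0.584, 0.0]
wrist_force: [-0.7, -0.3, 0.3]
grip_width: 0.0885
3.8 [ 0.5220201 -0.2089091  0.318701 ] -71.38402269589916
trimmer [([316.0, 163.0], [0.522, -0.213], 0.81), ([347.0, 88.0], [0.636, -0.221], 0.66)]
stand [([316.0, 162.0], [0.523, -0.212], 0.8)]
trimmer_mid [([314.0, 174.0], [0.504, -0.215], 0.85), ([363.0, 84.0], [0.647, -0.239], 0.71)]
stand_pocket [([315.0, 164.0], [0.52, -0.212], 0.89)]
```

View pics/w2.png

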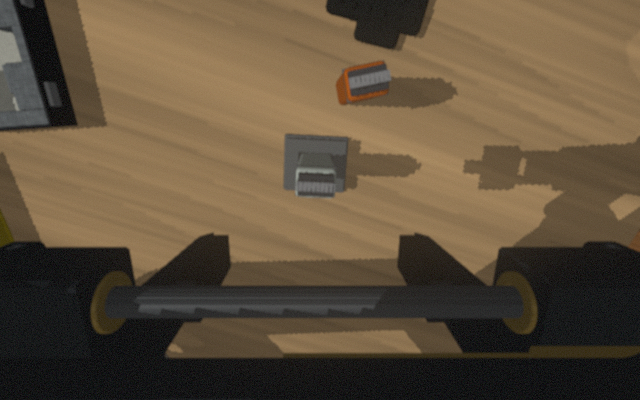

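```bash
python3 - <<'E'
from h import *
from scipy.spatial.transform import Rotation as R
W=get_image('wrist');o=get_obs();M=R.from_quat(o['tcp_rot'],scalar_first=True).as_matrix()
def tool(p): return np.round(1000*M.T@(p-o['ee_pos']),1)
m=cv2.inRange(W['color'],(150,150,150),(255,255,255))[150:205,280:360]
for p in [(297,171),(335,171),(336,195),(297,195),(316,183)]: print(p,tool(plane(W,p,.160)))
for p in [(285,134),(348,136),(346,190),(284,190)]: print(p,tool(plane(W,p,.028)))
print([tool(plane(W,p,.012)) for p in [(316,163),(315,164)]])
L=masks_of('wrist','stand');m=L[0]['mask'].astype(np.uint8);c=max(cv2.findContours(m,0,2)[0],key=cv2.contourArea)[:,0]
P=np.array([tool(plane(W,p,.024))[:2] for p in c],np.float32);print(cv2.minAreaRect(P))
cv2.imwrite('pics/w3.png',cv2.resize(W['color'][120:210,270:370],None,fx=6,fy=6,interpolation=cv2.INTER_CUBIC))
E
```

```text
(297, 171) [-16.9 -13.5 158.7]
(335, 171) [ 21.7 -13.5 158.7]
(336, 195) [ 23.3  11.7 158.7]
(297, 195) [-17.2  11.7 158.7]
(316, 183) [  2.5  -1.  158.7]
(285, 134) [-40.3 -42.  290.7]
(348, 136) [ 48.5 -39.3 290.7]
(346, 190) [ 48.   39.1 290.7]
(284, 190) [-43.8  39.2 290.7]
[array([  3.6,   1.5, 306.7]), array([  2.1,   3. , 306.7])]
((1.6149635314941406, -0.8801193237304688), (91.56686401367188, 82.58562469482422), 2.25457501411438)
```

View pics/w3.png

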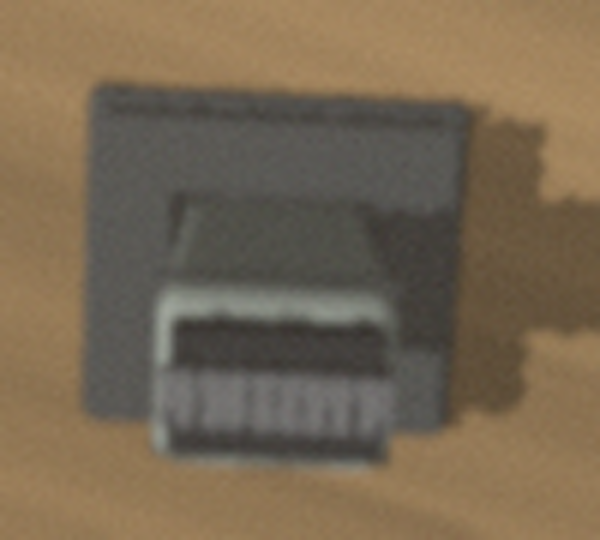

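The head is centred at tool (+2.5, -0.7) mm and the stand is turned about 2°. I'll descend offset -4 mm in tool y, so the grip sits above the axis once the trimmer lies flat, then grip.

```bash
python3 -m pendant '[[2,-5,0,2,1],[2,-5,40,2,1],[2,-5,75,2,1],[2,-5,110,2,1],[2,-5,145,2,1],[2,-5,175,2,1],[2,-5,200,2,1],[2,-5,215,2,1],[2,-5,215,2,1],[2,-5,215,2,1]]' 20
python3 -m pendant '[[0,0,0,0,-1],[0,0,0,0,-1],[0,0,0,0,-1],[0,0,0,0,-1],[0,0,0,0,-1],[0,0,0,0,-1],[0,0,0,0,-1],[0,0,0,0,-1]]' 20
```

```text
time: 4.93
ee_pos: [0.527, -0.209, 0.1032]
tcp_rot: [0.0, 0.801, -0.599, -0.001]
wrist_force: [0.5, -0.4, 0.7]
grip_width: 0.0883
time: 5.6
ee_pos: [0.5275, -0.2094, 0.1039]
tcp_rot: [0.0, 0.801, -0.599, 0.0]
wrist_force: [-0.1, -0.3, 1.3]
grip_width: 0.0445
```

```bash
python3 -m pendant '[[0,0,-15,0,-1],[0,0,-35,0,-1],[0,0,-60,0,-1],[-20,-10,-60,0,-1],[-50,-28,-60,0,-1],[-80,-46,-60,0,-1],[-110,-64,-60,0,-1],[-140,-82,-60,0,-1],[-160,-91,-60,0,-1],[-160,-91,-60,0,-1]]' 20
python3 -m pendant '[[0,0,0,0,-1],[0,0,20,0,-1],[0,0,40,0,-1],[0,0,57,0,-1],[0,0,65,0,-1],[0,0,65,0,-1],[0,0,68,0,-1],[0,0,70,0,-1],[0,0,71,0,-1],[0,0,71,0,-1]]' 20
python3 - <<'E'
from h import *
W=get_image('side');cv2.imwrite('pics/s4.png',cv2.resize(W['color'][30:230,200:460],None,fx=3,fy=3,interpolation=cv2.INTER_CUBIC))
E
```

```text
time: 6.43
ee_pos: [0.5692, -0.0257, 0.1629]
tcp_rot: [-0.0, 0.802, -0.597, -0.001]
wrist_force: [0.7, -0.3, -2.3]
grip_width: 0.0438
time: 7.27
ee_pos: [0.57, -0.0304, 0.0934]
tcp_rot: [-0.0, 0.801, -0.599, 0.001]
wrist_force: [1.2, 0.5, -2.7]
grip_width: 0.0438
```

View pics/s4.png

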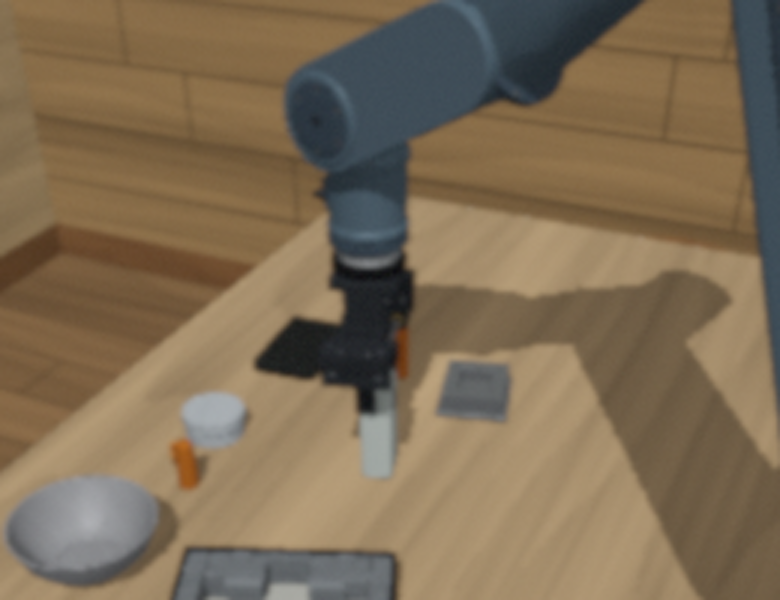

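Held vertical with its foot about 1 mm above the bench. I'll ease the grip, touch down, and start the arc about the foot edge.

```bash
python3 -m pendant '[[0,0,1,0,-1],[0,0,2,0,-1],[0,0,3,0,-1],[0,0,3,0,-1]]' 8
python3 -m pendant '[[0,5,0,0,-1],[0,11,-1,0,-1],[0,16,-1,0,-1],[0,21,-1,0,-1],[0,32,-1,0,-1],[0,43,1,0,-1],[0,53,4,0,-1],[0,63,7,0,-1],[0,63,7,0,-1]]' 8
python3 - <<'E'
from h import *
W=get_image('side');cv2.imwrite('pics/s5.png',cv2.resize(W['color'][90:230,260:440],None,fx=3,fy=3,interpolation=cv2.INTER_CUBIC))
E
```

```text
time: 7.65
ee_pos: [0.5711, -0.0302, 0.0917]
tcp_rot: [-0.001, 0.801, -0.599, 0.001]
wrist_force: [-0.9, 1.1, 8.2]
grip_width: 0.0442
time: 8.4
ee_pos: [0.5077, -0.0484, 0.0829]
tcp_rot: [0.001, 0.801, -0.599, -0.0]
wrist_force: [-3.6, -1.0, 5.0]
grip_width: 0.0437
```

View pics/s5.png

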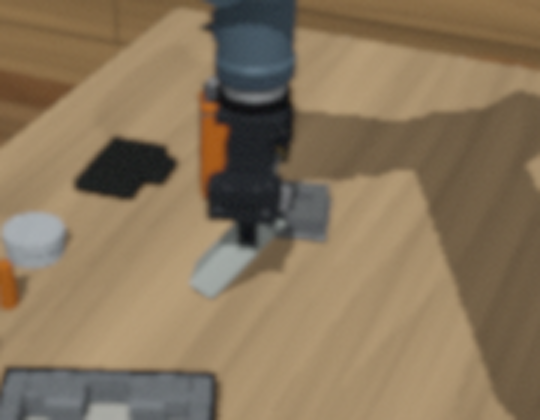

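```bash
python3 -m pendant '[[0,10,5,0,-1],[0,19,10,0,-1],[0,28,16,0,-1],[0,36,23,0,-1],[0,44,31,0,-1],[0,50,40,0,-1],[0,56,49,0,-1],[0,60,58,0,-1],[0,63,65,0,-1],[0,65,70,0,-1]]' 8
python3 -m pendant '[[0,1,3,0,-1],[0,2,6,0,-1],[0,2,8,0,-1],[0,2,9,0,-1],[0,2,9,0,-1]]' 8
python3 - <<'E'
from h import *
W=get_image('side');S=get_image('scene');f=lambda i,x,y:cv2.resize(i['color'][y:y+120,x:x+130],None,fx=3,fy=3,interpolation=cv2.INTER_CUBIC)
cv2.imwrite('pics/s6.png',np.hstack([f(W,280,120),f(S,210,180)]))
E
```

```text
time: 9.28
ee_pos: [0.4463, -0.066, 0.0119]
tcp_rot: [-0.0, 0.8, -0.599, -0.001]
wrist_force: [-0.7, 5.4, 12.1]
grip_width: 0.0438
time: 9.7
ee_pos: [0.4454, -0.0663, 0.0041]
tcp_rot: [-0.0, 0.801, -0.599, -0.0]
wrist_force: [0.1, 4.8, 9.6]
grip_width: 0.044
```

View pics/s6.png

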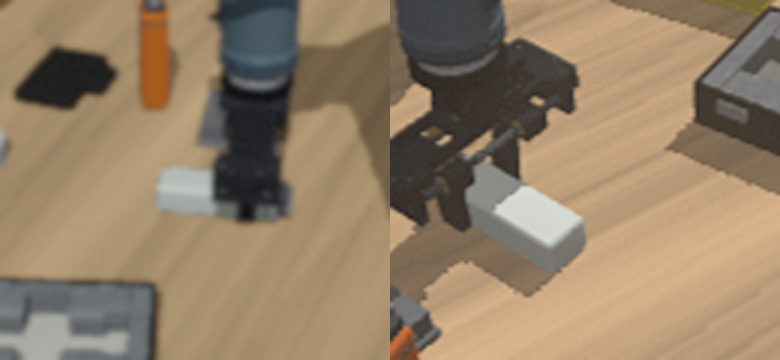

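It looks flat on the bench. I'll let go, wait, then rise.

```bash
python3 -m pendant '[[0,0,0,0,0],[0,0,0,0,0],[0,0,0,0,0.5],[0,0,0,0,1],[0,0,0,0,1],[0,0,0,0,1],[0,0,0,0,1],[0,0,0,0,1],[0,0,0,0,1]]' 8
python3 -m pendant '[[0,0,-15,0,1],[0,0,-40,0,1],[0,0,-80,0,1],[0,-20,-120,0,1],[0,-34,-160,0,1],[0,-34,-200,0,1],[0,-34,-200,0,1],[0,-34,-200,0,1]]'
cat > see.py <<'E'
from h import *
from scipy.spatial.transform import Rotation as R
import sys
W=get_image('wrist');o=get_obs();M=R.from_quat(o['tcp_rot'],scalar_first=True).as_matrix()
def tool(p,z): return np.round(1000*M.T@(plane(W,p,z)-o['ee_pos']),1)
print(o['time'],o['ee_pos'].round(4),np.degrees(np.arctan2(M[1,0],M[0,0])))
E
python3 - <<'E'
from see import *
for t,z in [('trimmer_mid',.017),('trimmer',.017)]:
  for d in pinpoint('wrist',t): print(t,np.round(d['xy']),d['confidence'],tool(d['xy'],z))
for d in masks_of('wrist','trimmer'):
  c=max(cv2.findContours(d['mask'].astype(np.uint8),0,2)[0],key=cv2.contourArea)[:,0]
  print(d['confidence'],cv2.minAreaRect(np.array([tool(p,.02)[:2] for p in c],np.float32)))
cv2.imwrite('pics/w7.png',W['color'])
E
```

```text
time: 10.55
ee_pos: [0.4448, -0.0668, 0.0036]
tcp_rot: [0.0, 0.801, -0.599, -0.0]
wrist_force: [-0.0, 0.9, -0.6]
grip_width: 0.0873
time: 11.22
ee_pos: [0.4795, -0.0578, 0.2067]
tcp_rot: [-0.001, 0.801, -0.599, 0.003]
wrist_force: [0.5, -0.4, -0.4]
grip_width: 0.0884
11.2667 [ 0.4778 -0.0573  0.2043] -73.61188836352684
trimmer_mid [310. 187.] 0.91 [ -2.2   8.9 187.3]
trimmer [498.  81.] 0.92 [ 193.4 -104.9  187.7]
trimmer [308. 121.] 0.59 [ -4.2 -64.4 187.4]
0.83 ((256.01385498046875, -108.57833862304688), (50.40947341918945, 155.7482452392578), 76.4110107421875)
0.59 ((-0.3642463684082031, 7.904167175292969), (46.64734649658203, 148.53773498535156), 0.2203667312860489)
```

View pics/w7.png

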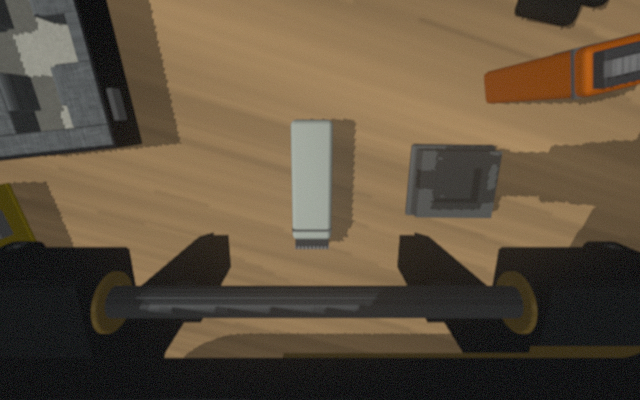

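The trimmer lies flat, broad face up, at (310,185), and is aligned with the tool to 0.2°. Before taking it, a clean look at the case from above.

```bash
python3 -m pendant '[[-35,-17,-20,0,1],[-70,-34,-50,-7,1],[-105,-51,-80,-7,1],[-140,-69,-80,-7,1],[-175,-86,-80,-7,1],[-210,-103,-80,-7,1],[-245,-120,-80,-7,1],[-270,-133,-80,-7,1],[-270,-133,-80,-7,1],[-270,-133,-80,-7,1]]'
python3 - <<'E'
from see import *
for c,t,z in [(pinpoint,'case_mouth',.046),(pinpoint,'case_seat',.016),(pinpoint,'case',0)]:
  for d in c('wrist',t): print(t,np.round(d['xy']),round(d['confidence'],2),tool(d['xy'],z))
for d in masks_of('wrist','case'):
  c=max(cv2.findContours(d['mask'].astype(np.uint8),0,2)[0],key=cv2.contourArea)[:,0]
  h=cv2.approxPolyDP(cv2.convexHull(c),4,True)[:,0]
  print(d['confidence'],cv2.minAreaRect(np.array([tool(p,.048)[:2] for p in c],np.float32)),[(p.tolist(),tool(p,.048)[:2].tolist()) for p in h])
cv2.imwrite('pics/w8.png',W['color'])
E
```

```text
time: 12.25
ee_pos: [0.5279, 0.2406, 0.2811]
tcp_rot: [0.002, 0.837, -0.548, -0.001]
wrist_force: [-0.6, -1.1, -0.3]
grip_width: 0.0881
12.3 [0.528  0.2394 0.2814] -66.54191262980873
case_mouth [201. 326.] 0.97 [-166.9  232.1  236.4]
case_mouth [ 86. 114.] 0.92 [-277.   -68.4  235.2]
case_mouth [314. 169.] 0.86 [ -1.4  -2.7 235.4]
case_mouth [317. 163.] 0.74 [  2.5 -10.2 235.4]
case_seat [314. 168.] 0.86 [-1.000e-01  1.600e+00  2.654e+02]
case_seat [210. 316.] 0.82 [-163.8  238.8  266.4]
case_seat [104. 117.] 0.58 [-275.   -65.   265.2]
case [112. 114.] 0.92 [-274.6  -68.5  281.2]
case [315. 163.] 0.61 [  0.5  -2.3 281.4]
case [214. 305.] 0.59 [-162.6  228.7  282.4]
case [492.  62.] 0.16 [ 229.6 -134.6  280.8]
0.88 ((-153.318359375, 252.27928161621094), (69.404296875, 146.3243408203125), 89.85174560546875) [([257, 319], [-83.5, 219.1]), ([260, 356], [-82.2, 284.9]), ([165, 355], [-226.4, 283.5]), ([185, 322], [-189.3, 224.5])]
0.86 ((-264.06982421875, -67.77666473388672), (159.2579803466797, 203.98025512695312), 2.301163673400879) [([11, 17], [-337.0, -172.3]), ([128, 22], [-208.1, -167.6]), ([152, 34], [-183.1, -155.7]), ([166, 174], [-188.3, 4.1]), ([163, 191], [-195.1, 26.4]), ([151, 197], [-211.7, 34.4]), ([46, 192], [-346.1, 28.1])]
0.72 ((0.27848052978515625, -3.5546188354492188), (140.3738555908203, 204.72476196289062), 1.131622076034546) [([372, 85], [66.9, -102.3]), ([374, 122], [71.6, -60.3]), ([362, 243], [64.4, 98.3]), ([265, 242], [-66.7, 97.2]), ([259, 83], [-65.3, -104.3])]
```

View pics/w8.png

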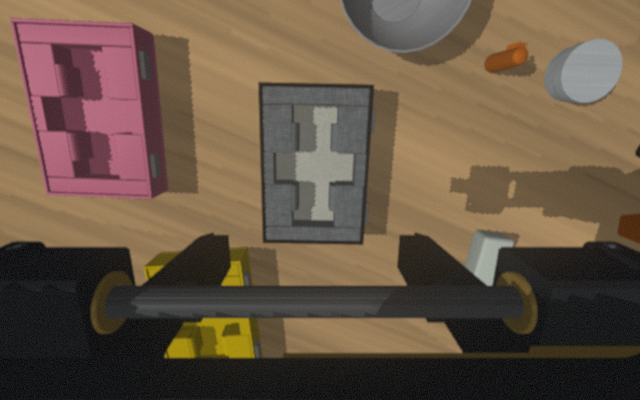

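Case centre is at tool (0,-3) mm with about 0.7° of yaw, so world (0.5307, 0.2406), jaw yaw -67.2°. Back to the trimmer's middle.

```bash
python3 -m pendant '[[35,24,0,0,1],[70,48,20,3,1],[105,73,40,7,1],[140,97,60,7,1],[175,121,80,7,1],[210,146,100,7,1],[240,167,120,7,1],[250,173,140,7,1],[250,173,140,7,1],[250,173,140,7,1]]'
python3 -m pendant '[[0,0,0,0,1],[0,0,35,0,1],[0,0,70,0,1],[0,0,100,0,1],[0,0,120,0,1],[0,0,132,0,1],[0,0,137,0,1],[0,0,137,0,1],[0,0,137,0,1]]'
python3 - <<'E'
from h import *
W=get_image('wrist');S=get_image('scene')
f=lambda i,x,y,w,h:cv2.resize(i['color'][y:y+h,x:x+w],(390,330),interpolation=cv2.INTER_CUBIC)
cv2.imwrite('pics/w9.png',np.hstack([f(W,160,80,300,254),f(S,210,180,130,110)]))
o=get_obs();print(o['ee_pos'],o['wrist_force'])
E
```

```text
time: 13.33
ee_pos: [0.4673, -0.0607, 0.142]
tcp_rot: [0.001, 0.799, -0.601, -0.002]
wrist_force: [0.1, -0.9, -0.1]
grip_width: 0.0882
time: 14.08
ee_pos: [0.4706, -0.0584, 0.0079]
tcp_rot: [-0.0, 0.801, -0.599, 0.001]
wrist_force: [0.5, -0.4, -0.8]
grip_width: 0.088
[ 0.47077813 -0.05884296  0.00821651] [0.19210717 0.0081782  0.01003448]
```

View pics/w9.png

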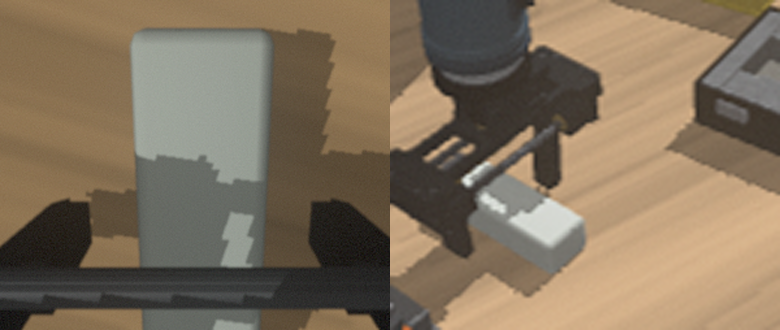

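```bash
python3 -m pendant '[[0,0,3,0,1],[0,0,5,0,1],[0,0,5,0,1],[0,0,5,0,-1],[0,0,5,0,-1],[0,0,5,0,-1],[0,0,5,0,-1],[0,0,5,0,-1],[0,0,5,0,-1]]' 50
python3 - <<'E'
from see import *
g=cv2.cvtColor(W['color'],cv2.COLOR_BGR2GRAY).astype(float)
col=g[60:140,300:325].mean(1);r=60+np.argmax(np.abs(np.gradient(cv2.GaussianBlur(col[:,None],(1,5),0)[:,0])));
print(r,tool((313,r),.034),tool((313,r),.030),tool((313,r),0))
print([int(v) for v in col[::4]])
E
```

```text
time: 14.93
ee_pos: [0.4694, -0.0588, 0.0017]
tcp_rot: [-0.0, 0.801, -0.599, 0.0]
wrist_force: [-0.6, 0.8, -0.0]
grip_width: 0.0508
14.9833 [ 0.4693 -0.0588  0.0017] -73.6204553521169
96 [ -0.2 -75.6 -32.3] [ -0.2 -75.8 -28.3] [ -0.3 -77.4   1.7]
[135, 134, 134, 132, 132, 132, 134, 135, 136, 129, 127, 146, 160, 168, 169, 169, 169, 169, 169, 170]
```

```bash
python3 -m pendant '[[0,0,0,0,-1],[0,0,0,0,-1],[0,0,0,0,-1],[0,0,-15,0,-1],[0,0,-40,0,-1],[0,0,-70,0,-1],[0,0,-90,0,-1],[-30,-16,-90,0,-1],[-60,-32,-90,0,-1]]' 50
python3 -m pendant '[[-35,-18,0,0,-1],[-70,-37,0,-3,-1],[-105,-56,0,-6.4,-1],[-140,-75,0,-6.4,-1],[-175,-93,0,-6.4,-1],[-198,-105,0,-6.4,-1],[-210,-111,0,-6.4,-1],[-210,-111,0,-6.4,-1],[-210,-111,0,-6.4,-1],[-210,-111,0,-6.4,-1]]'
python3 - <<'E'
from see import *
print(1000*(M.T@(np.array([.5307,.2406,0])-o['ee_pos'])).round(4),o['grip_width'],o['wrist_force'])
for t,z in [('trimmer_mid',.09),('case_mouth',.046),('trimmer',.09)]:
  for d in pinpoint('wrist',t): print(t,np.round(d['xy']),round(d['confidence'],2),tool(d['xy'],z))
cv2.imwrite('pics/w10.png',W['color'])
E
```

```text
time: 15.73
ee_pos: [0.4844, 0.0071, 0.0934]
tcp_rot: [-0.001, 0.799, -0.601, 0.002]
wrist_force: [0.4, 1.0, -2.5]
grip_width: 0.0439
time: 16.57
ee_pos: [0.5298, 0.2393, 0.0911]
tcp_rot: [0.001, 0.833, -0.554, -0.0]
wrist_force: [-0.5, -0.3, -2.6]
grip_width: 0.0435
16.6167 [0.53   0.2391 0.0913] -67.29652602968773
[-1.1 -1.4 91.3] 0.043786051090038684 [-0.37897768  0.01723937 -2.20863856]
trimmer_mid [314. 262.] 0.86 [-0.3  6.9  1.3]
trimmer [314.  98.] 0.82 [ -0.2 -76.2   1.2]
```

```bash
python3 - <<'E'
from see import *
pw=lambda x,y,zw: proj(W,o['ee_pos']+M@np.array([x,y,(o['ee_pos'][2]-zw)*1000])/1000).round(1)
zb=.0913-.0017
print('foot top/bottom edge if mid=0',pw(0,-74,zb+.034),pw(0,-74,zb),'cutout end',pw(0,-79.4,.046),'foam floor',pw(0,-79.4,.016),'rim out',pw(0,-103.4,.048), 'foot sides',pw(-22,-60,zb+.034),pw(22,-60,zb+.034),'rim sides',pw(-69.1,-60,.048),pw(66.9,-60,.048),'cut sides',pw(-29.1,-75,.046),pw(26.9,-75,.046))
g=cv2.cvtColor(W['color'],cv2.COLOR_BGR2GRAY).astype(float)
c=g[:,305:323].mean(1);print('col',[(i,int(c[i])) for i in range(20,130,2)])
b=np.round(pw(0,-60,zb+.034)[1]).astype(int)
c=g[b-2:b+3].mean(0);print('row',b,[(i,int(c[i])) for i in range(190,440,3)])
E
```

```text
16.8167 [0.5305 0.2395 0.0918] -67.31383260906773
foot top/bottom edge if mid=0 [313.1 100.3] [313.2 103.4] cutout end [313.3  96.3] foam floor [313.4  98.7] rim out [313.3  51.9] foot sides [253.8 139.9] [372.4 139.9] rim sides [200.1 129.6] [422.9 129.7] cut sides [265.1 104. ] [357.9 104. ]
col [(20, 142), (22, 141), (24, 142), (26, 142), (28, 143), (30, 144), (32, 146), (34, 147), (36, 146), (38, 145), (40, 144), (42, 143), (44, 142), (46, 140), (48, 139), (50, 139), (52, 139), (54, 133), (56, 73), (58, 47), (60, 48), (62, 46), (64, 76), (66, 103), (68, 107), (70, 103), (72, 106), (74, 108), (76, 107), (78, 106), (80, 108), (82, 110), (84, 110), (86, 110), (88, 104), (90, 105), (92, 109), (94, 110), (96, 107), (98, 122), (100, 145), (102, 157), (104, 165), (106, 172), (108, 178), (110, 185), (112, 187), (114, 187), (116, 187), (118, 187), (120, 187), (122, 187), (124, 188), (126, 188), (128, 188)]
row 140 [(190, 147), (193, 148), (196, 148), (199, 147), (202, 66), (205, 52), (208, 54), (211, 102), (214, 104), (217, 113), (220, 107), (223, 112), (226, 108), (229, 108), (232, 107), (235, 107), (238, 112), (241, 108), (244, 108), (247, 105), (250, 107), (253, 103), (256, 125), (259, 192), (262, 195), (265, 194), (268, 193), (271, 192), (274, 190), (277, 191), (280, 191), (283, 191), (286, 192), (289, 190), (292, 190), (295, 189), (298, 189), (301, 189), (304, 189), (307, 190), (310, 188), (313, 189), (316, 189), (319, 188), (322, 187), (325, 188), (328, 187), (331, 186), (334, 186), (337, 185), (340, 186), (343, 185), (346, 184), (349, 183), (352, 183), (355, 183), (358, 182), (361, 174), (364, 150), (367, 127), (370, 101), (373, 80), (376, 77), (379, 77), (382, 76), (385, 77), (388, 77), (391, 75), (394, 74), (397, 74), (400, 73), (403, 72), (406, 75), (409, 71), (412, 65), (415, 40), (418, 42), (421, 68), (424, 90), (427, 103), (430, 102), (433, 101), (436, 100), (439, 99)]
```

Alignment is good to about 1 mm: trimmer middle at tool y ≈ -0.9, case centre between -1.4 and +0.5. I'll correct by (-1,+1) mm and press in by stages.

```bash
python3 -m pendant '[[-1,1,0,0,-1],[-1,1,15,0,-1],[-1,1,30,0,-1],[-1,1,38,0,-1],[-1,1,42,0,-1],[-1,1,45,0,-1],[-1,1,48,0,-1],[-1,1,51,0,-1],[-1,1,54,0,-1]]' 55
python3 -m pendant '[[0,0,3,0,-1],[0,0,6,0,-1],[0,0,9,0,-1],[0,0,12,0,-1],[0,0,15,0,-1],[0,0,17,0,-1],[0,0,17,0,-1]]' 55
```

```text
time: 17.57
ee_pos: [0.5308, 0.2414, 0.0403]
tcp_rot: [-0.001, 0.833, -0.554, 0.001]
wrist_force: [-4.2, -1.1, 12.5]
grip_width: 0.0437
time: 18.15
ee_pos: [0.5319, 0.2419, 0.0234]
tcp_rot: [-0.002, 0.833, -0.554, 0.002]
wrist_force: [0.3, 0.5, 5.3]
grip_width: 0.0442
```

```bash
python3 -m pendant '[[0,0,2,0,-1],[0,0,4,0,-1],[0,0,4,0,-1]]' 55
python3 -m pendant '[[0,0,1,0,-1],[0,0,2,0,-1],[0,0,2,0,-1],[0,0,2,0,-1]]' 55
```

```text
time: 18.4
ee_pos: [0.5319, 0.2419, 0.0195]
tcp_rot: [-0.002, 0.833, -0.554, 0.002]
wrist_force: [-0.3, 1.4, 7.3]
grip_width: 0.0436
time: 18.73
ee_pos: [0.532, 0.2419, 0.0179]
tcp_rot: [-0.002, 0.833, -0.554, 0.002]
wrist_force: [-1.2, -0.1, 9.7]
grip_width: 0.0435
```

```bash
python3 -m pendant '[[0,0,1,0,-1],[0,0,1,0,-1],[0,0,1,0,-1]]' 55
python3 -m pendant '[[0,0,1,0,-1],[0,0,1,0,-1],[0,0,1,0,-1]]' 55
```

```text
time: 18.98
ee_pos: [0.532, 0.2419, 0.0177]
tcp_rot: [-0.002, 0.833, -0.554, 0.002]
wrist_force: [-3.3, -1.8, 17.8]
grip_width: 0.0434
time: 19.23
ee_pos: [0.5321, 0.2419, 0.0177]
tcp_rot: [-0.002, 0.833, -0.554, 0.002]
wrist_force: [-8.6, -3.4, 26.2]
grip_width: 0.0435
```

It bottomed out at exactly the expected height (TCP 17.7 mm) with the force rising. I'll unload, open partly because the bays are narrow, and rise.

```bash
python3 -m pendant '[[0,0,-2,0,-1],[0,0,-2,0,0.3],[0,0,-2,0,0.3],[0,0,-2,0,0.3],[0,0,-2,0,0.3],[0,0,-2,0,0.3]]' 20
python3 -m pendant '[[0,0,-5,0,0.3],[0,0,-15,0,0.3],[0,0,-35,0,0.3],[0,0,-65,0,0.3],[0,0,-105,0,0.3],[0,0,-145,0,0.3],[0,0,-185,0,0.3],[0,0,-185,0,0.3],[0,0,-185,0,0.3]]'
python3 - <<'E'
from see import *
for t,z in [('trimmer_mid',.033),('case_mouth',.046),('trimmer',.033)]:
  for d in pinpoint('wrist',t): print(t,np.round(d['xy']),round(d['confidence'],2),tool(d['xy'],z))
hsv=cv2.cvtColor(W['color'],cv2.COLOR_BGR2HSV)
for t,z in [('case',.048),('trimmer',.050)]:
 for d in masks_of('wrist',t):
  c=max(cv2.findContours(d['mask'].astype(np.uint8),0,2)[0],key=cv2.contourArea)[:,0]
  print(t,round(d['confidence'],2),cv2.minAreaRect(np.array([tool(p,z)[:2] for p in c],np.float32)))
S=get_image('scene');D=get_image('side')
n=lambda c,g:min(pinpoint(c,'trimmer_mid'),key=lambda d:np.hypot(*(np.array(d['xy'])-g)))['xy']
e=np.array([.5307,.2406,.033]);a,b=n('scene',proj(S,e)),n('side',proj(D,e));print('tri',tri(S,a,D,b).round(4),a,proj(S,e),b,proj(D,e))
cv2.imwrite('pics/w11.png',W['color'])
E
```

```text
time: 19.73
ee_pos: [0.5314, 0.2403, 0.0165]
tcp_rot: [-0.001, 0.833, -0.554, 0.002]
wrist_force: [1.9, -5.5, 9.5]
grip_width: 0.0571
time: 20.48
ee_pos: [0.5307, 0.2418, 0.2034]
tcp_rot: [-0.002, 0.833, -0.553, 0.002]
wrist_force: [-0.0, -0.2, -0.9]
grip_width: 0.0574
20.5333 [0.5292 0.2414 0.2008] -67.19778660775154
trimmer_mid [313. 178.] 0.98 [ -0.5  -5.6 167.8]
case_mouth [ 29. 125.] 0.76 [-276.1  -60.8  154.8]
trimmer [310. 109.] 0.72 [ -3.5 -76.7 167.9]
case 0.96 ((-251.5363311767578, -61.469017028808594), (146.63211059570312, 205.67897033691406), 2.519390344619751)
case 0.82 ((-102.81460571289062, 182.86973571777344), (44.8040657043457, 48.037445068359375), 82.67359924316406)
case 0.8 ((1.4049530029296875, -0.44187164306640625), (140.09466552734375, 205.17361450195312), 0.62834233045578)
case 0.71 ((0.10000038146972656, -5.8000030517578125), (144.39999389648438, 44.20000076293945), 90.0)
trimmer 0.94 ((1.010589599609375, -6.235527038574219), (44.277549743652344, 143.47137451171875), 0.2791486978530884)
tri [0.5386 0.2439 0.0396] [358.1, 208.6] [356.15400613 209.6800599 ] [289.1, 231.2] [293.74607561 232.62199237]
```

Released. The trimmer's middle is about 2–4 mm from the centre along the case (limit 8) and the angle agrees within 0.4°. To check it is level and home, I'll close the fingers and lightly feel the upper face at both ends; it should be at 50 mm.

```bash
python3 -m pendant '[[0,-50,30,0,-1],[0,-50,70,0,-1],[0,-50,110,0,-1],[0,-50,130,0,-1],[0,-50,140,0,-1],[0,-50,145,0,-1],[0,-50,145,0,-1],[0,-50,145,0,-1]]' 20
python3 -m pendant '[[0,0,2,0,-1],[0,0,3,0,-1],[0,0,4,0,-1],[0,0,5,0,-1],[0,0,5,0,-1]]'
python3 -m pendant '[[0,0,1,0,-1],[0,0,2,0,-1],[0,0,2,0,-1]]'
```

```text
time: 21.65
ee_pos: [0.5765, 0.2608, 0.0567]
tcp_rot: [-0.001, 0.833, -0.554, 0.001]
wrist_force: [-0.2, 0.1, 0.6]
grip_width: 0.0064
time: 22.07
ee_pos: [0.5757, 0.2606, 0.0505]
tcp_rot: [-0.001, 0.833, -0.554, 0.0]
wrist_force: [-0.3, 0.2, 3.4]
grip_width: 0.0004
time: 22.32
ee_pos: [0.5758, 0.2606, 0.0504]
tcp_rot: [-0.0, 0.833, -0.553, 0.0]
wrist_force: [-7.2, -1.8, 17.6]
grip_width: 0.0008
```

```bash
python3 -m pendant '[[0,0,-12,0,-1],[0,30,-12,0,-1],[0,60,-12,0,-1],[0,90,-12,0,-1],[0,90,-12,0,-1],[0,90,-6,0,-1],[0,90,-3,0,-1],[0,90,-2,0,-1],[0,90,-2,0,-1]]'
python3 -m pendant '[[0,0,1,0,-1],[0,0,2,0,-1],[0,0,2,0,-1]]'
```

```text
time: 23.07
ee_pos: [0.4935, 0.2259, 0.0504]
tcp_rot: [-0.0, 0.833, -0.553, 0.0]
wrist_force: [-4.1, -1.7, 8.9]
grip_width: 0.0002
time: 23.32
ee_pos: [0.4936, 0.2259, 0.0503]
tcp_rot: [0.0, 0.833, -0.553, 0.0]
wrist_force: [-11.6, -4.7, 27.2]
grip_width: 0.0002
```

Both ends are at 50.3–50.4 mm, so it is home and level. I'll rise, check once more and hand in.

```bash
python3 -m pendant '[[0,0,-8,0,-1],[0,0,-30,0,-1],[0,-20,-70,0,-1],[0,-40,-110,0,-1],[0,-40,-150,0,-1],[0,-40,-150,0,-1],[0,-40,-150,0,-1],[0,-40,-150,0,-1]]'
python3 - <<'E'
from see import *
for t,z in [('case',.048),('trimmer',.050)]:
 for d in masks_of('wrist',t):
  c=max(cv2.findContours(d['mask'].astype(np.uint8),0,2)[0],key=cv2.contourArea)[:,0]
  print(t,round(d['confidence'],2),cv2.minAreaRect(np.array([tool(p,z)[:2] for p in c],np.float32)))
g=cv2.cvtColor(W['color'],cv2.COLOR_BGR2GRAY);p0=[proj(W,o['ee_pos']+M@np.array([0,y,(o['ee_pos'][2]-.05)*1000])/1000) for y in (-105,105)]
c=[(y,int(g[tuple(np.round(proj(W,o['ee_pos']+M@np.array([0,y,(o['ee_pos'][2]-.05)*1000])/1000)).astype(int)[::-1])])) for y in list(range(-110,-60,2))+list(range(50,110,2))]
print(c,o['wrist_force'])
E
```

```text
time: 23.98
ee_pos: [0.5296, 0.2413, 0.1974]
tcp_rot: [-0.0, 0.833, -0.554, 0.0]
wrist_force: [-0.3, 0.3, -0.7]
grip_width: 0.0005
24.0333 [0.5285 0.241  0.196 ] -67.22023292727724
case 0.76 ((-195.57371520996094, 174.10324096679688), (46.51225662231445, 76.40206146240234), 89.91293334960938)
case 0.63 ((2.0856399536132812, -19.941421508789062), (139.10775756835938, 167.60011291503906), 0.303684264421463)
case 0.57 ((-249.96005249023438, -62.70025634765625), (141.62306213378906, 203.61009216308594), 1.4441297054290771)
trimmer 0.87 ((0.3291358947753906, -14.276931762695312), (44.81105422973633, 129.12603759765625), 0.45789918303489685)
[(-110, 139), (-108, 137), (-106, 136), (-104, 135), (-102, 80), (-100, 51), (-98, 90), (-96, 108), (-94, 101), (-92, 102), (-90, 104), (-88, 108), (-86, 108), (-84, 108), (-82, 109), (-80, 91), (-78, 133), (-76, 164), (-74, 176), (-72, 185), (-70, 182), (-68, 182), (-66, 182), (-64, 183), (-62, 183), (50, 119), (52, 61), (54, 55), (56, 52), (58, 51), (60, 52), (62, 50), (64, 49), (66, 45), (68, 42), (70, 48), (72, 47), (74, 50), (76, 57), (78, 57), (80, 59), (82, 57), (84, 60), (86, 56), (88, 55), (90, 56), (92, 54), (94, 45), (96, 33), (98, 37), (100, 58), (102, 71), (104, 73), (106, 72), (108, 59)] [-0.27666768 -0.42265415 -0.01366637]
```

```bash
python3 -c "
from rig import *
print(close_job())"
```

```text
the job is handed in; nothing more can be done
None
```

The trimmer is in the black case's cutout, broad face up and let go, and I handed the job in at about 24 s of the 70 s. The interface reports no verdict.

**What I did:** I gripped the white trimmer across its width below the blade head and lifted it out of the stand. With a light grip I pivoted it over its foot edge onto the bench and let go; the wrist picture showed it flat. I then took it across its middle and pressed it into the cutout until it hit the floor. I opened the fingers only part way, because the finger bays are narrow.

**Last checks:**
- **Height and level:** feeling the upper face with shut fingers gave 50.4 mm at the foot end and 50.3 mm at the blade end, against 50 mm when fully home.
- **Angle:** about 0.4° from the case's long axis.
- **Centring:** edge measurements put the middle about 3 mm from the cutout's centre, along its length (limit 8 mm).
- **Robot:** clear of everything, wrist force about zero.

**Disagreements:**
- Triangulating the trimmer's middle from the scene and side cameras put it about 8.5 mm off horizontally and 6.6 mm high. I judged this to be detector error, since the felt heights contradict it and the cutout leaves only 4 mm of play at each end.
- Trimmer masks in the wrist camera gave offsets of about 6 mm and then 14 mm. The mask came out short both times. In the second picture the shut fingers hid the blade end; in the first it is probably the dark blade head.

I did not measure the tin, bowl, mitt and toothbrush again at the end, but no move went near them. I had used all 12 picture views before the insertion, so the final state was checked by measurement and touch only.

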